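# Turn the tin carousel to its stop and show the blue tin to a customer

## Robot

A 6-joint arm with a two-finger parallel gripper is mounted at the origin on a cart in front of the work surface, level with it; the furniture and walls round the work are solid. World frame = base frame: x ahead of the robot, y to its left, z up, the work surface at z = 0. Lengths are in m, angles in degrees, forces in N, time in s.
With the tool pointing down it reaches from about 0.4 to 0.825 m from the base axis. Payload 7 kg.
Tool frame: the origin (TCP) lies midway between the tips of the shut fingers; the grasp point (between the pads) lies 19 mm behind it; z points along the fingers, y is the line along which they close (so a half turn about z gives the same grasp; the last joint's range is limited). The gripper opens to 88 mm and grips with 3 to 60 N. Pads are 19 mm wide; open, the fingers measure 130 mm over their backs; the gripper's body (78 mm by 193 mm) begins 47 mm behind the grasp point.
Start: joints at [86.752, 20.546, 0.682, 0, -70.136, -16.507], TCP at [0.228, 0.635, 0.227] pointing down, gripper open.
Joint ranges: [-176.03, 176.03], [-82.01, 121.73], [-58.28, 71.71], [-173.87, 95.51], [-174.79, -0.11], [-173.66, 173.66]. Speed limits (degrees/s): [136.94, 136.94, 172.46, 180, 180, 180].

## Interface

Orientations are given as [roll, pitch, yaw] about the fixed x, y, z axes, in that order (R = Rz(yaw) Ry(pitch) Rx(roll)).
In Python, from plant import ctrl gives the robot as it stands. The module is installed in compiled form; this text tells all that it offers.
- The arm moves only by the tool send_rows, never from a script. Its argument "plan" is a list that holds one entry, the list of rows, each a list of 6 numbers: the shift along the tool's x, y, z in shares of 60 cm (1.0 is 60 cm), then the turn, a rotation vector about the tool's x, y, z in parts of the range, where 1.0 means 90 degrees. A call has 1 to 8 rows; each row is the pose to reach, as a shift and turn from the pose commanded when the call began, along the tool's axes at that moment; what a row does not reach only later rows make up. A row lasts 1/12 s, in which the tool goes at most 41.7 mm and 7.16 degrees, less where a joint would pass 70% of its speed; a pose out of reach is approached as far as the arm can. A shift or turn number past 1, either way, is cut back to 1. A call with a gripper value outside its range is refused whole. "fingers" is the opening, from 0 (shut) to 1 (fully open), set as the call begins (left out, the last holds). The fingers move at their own pace and stop on an object; the grip force is fixed at half the most. Time passes only in rows, so rows that repeat a pose let the fingers close. It gives the time, the measured TCP pose, the force, the opening and the grip force at its end, in the units of the state.
- ctrl.get_obs(): the state, without advancing time (a new reading comes with each control period).
- ctrl.snapshot(name): name is "side" or "top"; returns a dict with "img" (400x640x3 uint8, red, green, blue), "K" (3x3 intrinsics, pixels), "pose" (4x4, takes a point from camera to world coordinates). Camera axes: x right, y down, z forward; pixel columns grow to the right and rows downward; lengths in m; the calibration is good to about 2 mm. A picture is of the moment at which its call begins. There is no depth.
- ctrl.close_job(): hands the job in; it is judged then, once.
The state is a dict: "clock": time; "joint_pos": joint angles; "qvel": joint speeds; "tau": joint torques, N m; "tool_pos": TCP position; "orientation": TCP orientation; "force": force on the tool from outside, world axes, zero at the start; "moment": the same for the moment, N m; "opening": finger opening in m; "gripper_force": force on a finger pad.
Only numpy, scipy, OpenCV 4.12 (cv2) and the standard library are available. Lean on these libraries where they do the work, as an engineer would, in place of code of your own. Each camera call takes 0.05 s, during which the arm holds its last target. There are 200 camera calls.

## Task

Turn the carousel counter-clockwise (seen from above; the black post is its handle) until it rests against its stop, with the tins staying in their slots. Then draw the tin with the dark blue lid straight up out of its slot, lean it so that its lid looks half upward (about 45 degrees), and finish while holding it still like that, raised in the gripper at least 10 cm above where it stood and touching nothing else. Leave the carousel at its stop, the two teal tins in their slots, and the two jars where they are.

Things in the scene. Friction and masses are not known exactly. Their poses are not given: they have to be found in the camera images.
- axis_top (a point): centre of the disc on its axis, 35 mm above the table; axes as the carousel's
- post_top (a point): top of the upright black round grip post on the disc, 18 mm in diameter, 95 mm from the axis, across the axis from the blue tin's slot; its top is 140 mm above the table, its smooth shaft reaches down to 40 mm. Turns with the disc
- blue_slot (a point): centre of the floor of the blue tin's slot, 30 mm above the table, 70 mm from the axis; its x axis points radially outward. The slot is a green sheet-metal cradle with 3 mm walls, inside 30 mm (radial) by 69 mm, inner wall 40 mm, side walls 30 mm, outer lip 22 mm high
- left_slot (a point): centre of the floor of a like slot, a quarter turn counter-clockwise from the blue tin's, holding a teal tin
- right_slot (a point): centre of the floor of a like slot, a quarter turn clockwise from the blue tin's, holding the other teal tin
- blue_tin: flat oblong tin with a dark blue lid and gold sides, 63 x 105 x 25 mm (x, y, z), 0.15 kg; origin at the centre of its underside, z out of the lid, y along its length. At the start it stands on end (y up, lid outward) in the slot across the axis from the post, upper end about 131 mm above the table; grasp it from above across its 25 mm thickness, which lies radially
- blue_tin_centre (a point): centre of the blue tin; 80 mm above the table while it stands in its slot
- teal_tin_left_centre (a point): centre of the first teal-lidded tin (63 x 105 x 26 mm), standing on end in left_slot, lid outward, 80 mm above the table
- teal_tin_right_centre (a point): centre of the second teal-lidded tin, likewise in right_slot
- orange_jar: jar with orange contents and dark green lid, 62 mm across, 84 mm high, origin at the centre of its underside; leave alone
- olive_jar: jar with olive-green contents and black lid, 64 mm across, 90 mm high, origin at the centre of its underside; leave alone
- teal_tin_left: the teal tin of left_slot; origin at the centre of its underside, z out of the lid, y along its length (up)
- teal_tin_right: the teal tin of right_slot; origin at the centre of its underside, z out of the lid, y along its length (up)
- stand_foot: fixed steel foot under the disc, with the stop pin that blocks the disc's lug; origin on the axis at table height. Its x axis shows where the blue tin's slot points when the disc is against the stop: away from the robot within 0.55 rad, and 1.25 to 1.85 rad counter-clockwise of where the slot starts
- carousel: revolving tin stand: a light wooden disc, 230 mm across, its top 30 mm above the table, with three green slots, a black post and a steel lug on its rim; origin on its axis at table height, x axis from the axis to the blue tin's slot, turning with it. Light friction (0.12 N m); it stays where it is left
Mind the look-alikes: they are no part of the job. What is shaped like the teal_tin_right but orange or pink is not meant.

How it is judged:
By the outcome, as a careful person would: the job done as asked, in the order asked, and still so for the second after the job is handed in, while the arm keeps its last pose, push and grip.
It also fails if it takes over 46 s, if anything falls off the work surface, if the arm or the gripper's body presses on something with over 40 N, if the wrist force passes 120 N, or if a joint passes its speed limit or range.

## Working session

There is one attempt and no reset: what is moved stays moved. The work goes in short steps, Python scripts to look and compute and a tool call to move; the robot and the scene stay as the last step left them, time stands still between calls to the robot, and variables do not carry over. Pictures are saved under pics/ and viewed, at most 10 in all, crops included, and the job is handed in when it is done.

Besides the shell and the picture viewer there is one more tool, called after "Call:" as name([rows], argument=value, ...), one row to a line, values as JSON. send_rows: Moves the arm, as the interface text tells. Its arguments: {"type":"object","properties":{"plan":{"type":"array","items":{"type":"array","items":{"type":"array","items":{"type":"number"}}}},"fingers":{"type":"number"}},"required":["plan"]}

```bash
mkdir -p pics; python3 - <<'E'
from plant import ctrl
import cv2,numpy as np
o=ctrl.get_obs();print(o)
for n in("side","top"):
    s=ctrl.snapshot(n);cv2.imwrite(f"pics/{n}0.png",s["img"][...,::-1]);print(n,s["K"].tolist(),np.round(s["pose"],4).tolist())
    np.savez(f"{n}0.npz",**s)
E
```

```text
{'clock': 0.0, 'joint_pos': array([ 8.67522159e+01,  2.05906570e+01,  6.31863370e-01, -1.97074215e-02,
       -7.01347257e+01, -1.65073293e+01]), 'qvel': array([-0.02376732, -0.02136718,  0.03096922, -0.02648113,  0.0165659 ,
        0.09875408]), 'tau': array([-8.50701781e-04, -5.82715201e+01,  2.93045032e+01,  6.99696243e+00,
        6.78741460e-03, -1.82759322e-04]), 'tool_pos': array([0.22800763, 0.63479395, 0.22561825]), 'orientation': array([ 1.79905071e+02, -8.81243769e-03, -1.97618180e+01]), 'force': array([ 0.17300237,  0.46700336, -0.11763785]), 'moment': array([ 0.01134633, -0.00199906,  0.01628978]), 'gripper_force': 0.0, 'opening': 0.08754002352616028}
side [[462.9731445243035, 0.0, 312.947428125184], [0.0, 462.9731445243035, 198.96356827599877], [0.0, 0.0, 1.0]] [[-0.8902, 0.3397, -0.3035, 1.038], [0.4554, 0.6503, -0.6081, 1.0281], [-0.0092, -0.6795, -0.7336, 1.331], [0.0, 0.0, 0.0, 1.0]]
top [[434.91697649244895, 0.0, 317.65721982211664], [0.0, 434.91697649244895, 195.0279119714792], [0.0, 0.0, 1.0]] [[-0.0031, -0.9972, 0.0741, 0.4284], [-1.0, 0.0033, 0.0021, 0.0063], [-0.0023, -0.0741, -0.9973, 1.5543], [0.0, 0.0, 0.0, 1.0]]
```

View pics/top0.png

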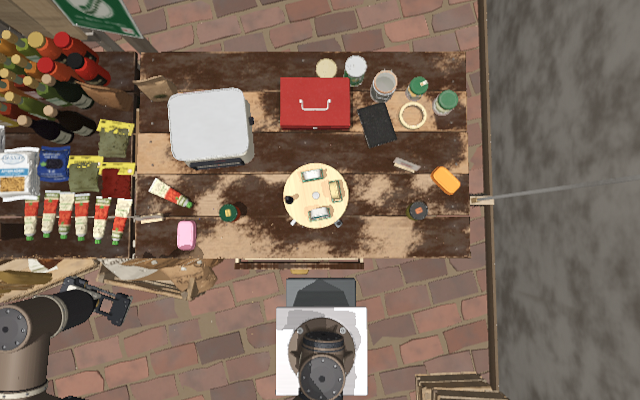

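View pics/side0.png

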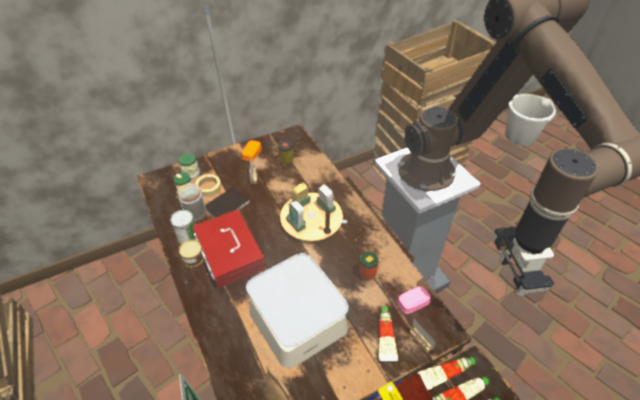

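Top view: the carousel is at about (316,195), with the black post at (289,199) and the blue tin's slot at (337,191). The teal tins are at (314,175) and (320,213), and the jars at (228,212) and (418,210). The look-alike oblong boxes are pink (186,236) and orange (445,180), both off the carousel. Next I'll enlarge and measure.

```bash
cat > h.py <<'E'
import numpy as np,cv2
def back(s,u,v,z):
    d=s["pose"][:3,:3]@np.linalg.solve(s["K"],[u,v,1.]);c=s["pose"][:3,3];return c+d*(z-c[2])/d[2]
def proj(s,p):
    q=s["pose"][:3,:3].T@(np.asarray(p)-s["pose"][:3,3]);q=s["K"]@q;return q[:2]/q[2]
E
python3 - <<'E'
from h import *
t=np.load("top0.npz");s=np.load("side0.npz")
a=t["img"][155:235,270:360,::-1];b=s["img"][175:250,265:355,::-1]
a=cv2.resize(a,None,fx=7,fy=7,interpolation=cv2.INTER_CUBIC)[:, :]
b=cv2.resize(b,None,fx=7,fy=7,interpolation=cv2.INTER_CUBIC)
h=max(len(a),len(b))
cv2.imwrite("pics/a.png",a);cv2.imwrite("pics/b.png",b)
# disc: fit circle via color, z=.03
im=cv2.cvtColor(t["img"],cv2.COLOR_RGB2HSV);print(im[190,305],im[170,345],im[195,360])
for n,u,v,z in[("disc",316,195,.03),("post",289,199,.14),("oj",228,212,.084),("ol",418,210,.09),("redbox",300,127,.08),("redbox",350,127,.08),("white",252,165,.1),("tableedge",300,258,0),("tool",345,95,.0),("black",378,146,0)]:print(n,back(t,u,v,z).round(3))
E
```

```text
[ 21  63 255] [ 14  95 175] [ 14  90 167]
disc [0.542 0.015 0.03 ]
post [0.521 0.103 0.14 ]
oj [0.481 0.313 0.084]
ol [ 0.486 -0.328  0.09 ]
redbox [0.773 0.069 0.08 ]
redbox [ 0.772 -0.103  0.08 ]
white [0.639 0.23  0.1  ]
tableedge [0.32  0.073 0.   ]
tool [ 0.909 -0.091  0.   ]
black [ 0.721 -0.209  0.   ]
```

View pics/a.png

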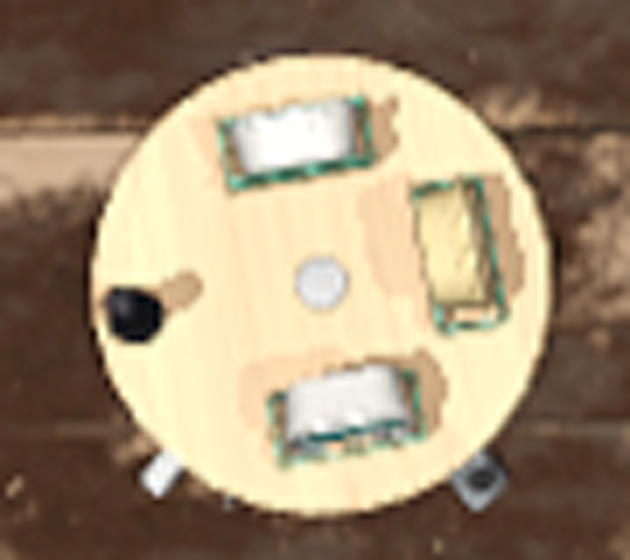

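View pics/b.png

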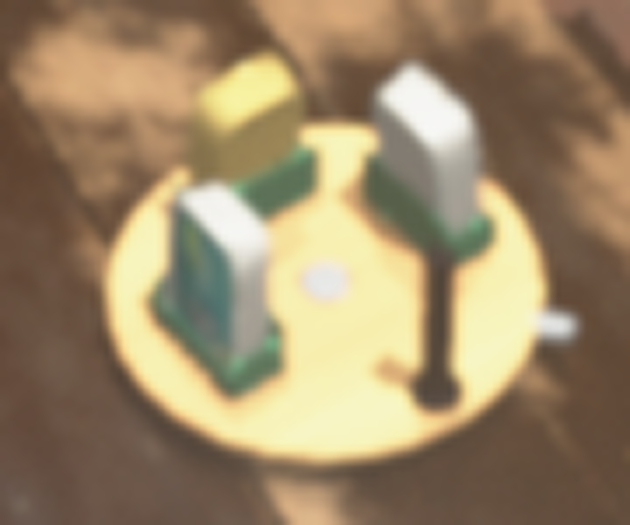

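The enlarged crop settles it. The gold-sided tin at crop (455,250), full-image (335,190), stands across from the black post, so it is the blue-lidded tin. The two white tins are the teal ones. The lug is at lower left and the stop pin at lower right. Now I'll fit the pose.

```bash
cat >> h.py <<'E'
from scipy.spatial.transform import Rotation as Ro
def rel(o,p,rpy):
    "tool-frame shift cm + rotvec deg from measured pose to target"
    R=Ro.from_euler('xyz',o["orientation"],degrees=True);T=Ro.from_euler('xyz',rpy,degrees=True)
    return np.r_[R.inv().apply(np.asarray(p)-o["tool_pos"])*100,(R.inv()*T).as_rotvec(degrees=True)].round(2)
E
python3 - <<'E'
from h import *
from plant import ctrl
from scipy.optimize import least_squares as L
t=np.load("top0.npz");s=np.load("side0.npz")
A=lambda x,y:(270+x/7-.43,155+y/7-.43)
B=lambda x,y:(265+x/7-.43,175+y/7-.43)
# local (r, angle offset, z), cam, pix, weight
ob=[(0,0,.03,t,A(322,285),2),(95e-3,180,.14,t,A(130,314),1),(70e-3,0,.131,t,A(455,250),.5),(70e-3,90,.131,t,A(292,139),.5),(70e-3,-90,.131,t,A(348,402),.5),
(0,0,.03,s,B(325,285),2),(95e-3,180,.04,s,B(437,390),1),(.07,0,.131,s,B(250,80),.3)]
def P(x,r,a,z): a=np.radians(x[2]+a);return [x[0]+r*np.cos(a),x[1]+r*np.sin(a),z]
f=lambda x:np.concatenate([w*(proj(c,P(x,r,a,z))-p) for r,a,z,c,p,w in ob])
q=L(f,[.54,.01,-80]);print(q.x,f(q.x).reshape(-1,2).round(2).tolist())
x=q.x
for n,u,v in[("lug",160,474),("pin",482,478)]:
    d=back(t,*A(u,v),.025)[:2]-x[:2];print(n,np.degrees(np.arctan2(d[1],d[0])),np.hypot(*d))
pp=P(x,.095,180,.092);print(pp,rel(ctrl.get_obs(),[pp[0],pp[1],.227],[180,0,x[2]]))
E
```

```text
[ 5.41560313e-01  1.75020060e-02 -7.88093471e+01] [[-0.42, -0.47], [-1.61, -1.14], [0.72, -0.85], [-0.17, -1.21], [0.03, 0.84], [0.51, -1.28], [0.57, -1.84], [-0.37, -0.27]]
lug 139.68447306366477 0.12487813695879801
pin -140.47179946293545 0.12670530299630625
[np.float64(0.5231232523032369), np.float64(0.11069575479725517), 0.092] [ 4.549e+01  3.936e+01 -6.000e-02  7.000e-02 -5.000e-02  5.905e+01]
```

The rows are not in the units I measure in: shifts go in shares of 60 cm and turns go in shares of 90 degrees. I convert before sending: 45.5 cm / 60 = 0.7583, 39.4 cm / 60 = 0.6567, 59 degrees / 90 = 0.6556.

Call:
send_rows([
  [[0.7583,0.6567,0,0,0,0.6556],[0.7583,0.6567,0,0,0,0.6556],[0.7583,0.6567,0,0,0,0.6556],[0.7583,0.6567,0,0,0,0.6556],[0.7583,0.6567,0,0,0,0.6556],[0.7583,0.6567,0,0,0,0.6556],[0.7583,0.6567,0,0,0,0.6556],[0.7583,0.6567,0,0,0,0.6556]],
], fingers=1)

```text
clock: 0.77
tool_pos: [0.3919, 0.3427, 0.2265]
orientation: [180.0, -0.0, -77.4]
force: [1.7, 0.1, 0.3]
opening: 0.0873
gripper_force: 0.0
```

```bash
python3 - <<'E'
from h import *
from plant import ctrl
print(rel(ctrl.get_obs(),[.522,.109,.227],[180,0,-78.5]))
E
```

```text
[ 2.564e+01 -7.590e+00 -5.000e-02  1.000e-02 -0.000e+00  1.120e+00]
```

Scaled: 25 cm / 60 = 0.4167, -7.4 cm / 60 = -0.1233, 1 degrees / 90 = 0.0111.

Call:
send_rows([
  [[0.4167,-0.1233,0,0,0,0.0111],[0.4167,-0.1233,0,0,0,0.0111],[0.4167,-0.1233,0,0,0,0.0111],[0.4167,-0.1233,0,0,0,0.0111],[0.4167,-0.1233,0,0,0,0.0111],[0.4167,-0.1233,0,0,0,0.0111],[0.4167,-0.1233,0,0,0,0.0111],[0.4167,-0.1233,0,0,0,0.0111]],
])

```text
clock: 1.43
tool_pos: [0.5204, 0.1148, 0.226]
orientation: [179.9, -0.0, -78.3]
force: [0.6, 0.0, -0.0]
opening: 0.0877
gripper_force: 0.0
```

```bash
python3 - <<'E'
from h import *
from plant import ctrl
o=ctrl.get_obs();print(o["tool_pos"],rel(o,[.522,.109,.09],[180,0,-78.5]))
s=ctrl.snapshot("side");cv2.imwrite("pics/c.png",cv2.resize(s["img"][130:270,220:400,::-1],None,fx=4,fy=4,interpolation=cv2.INTER_CUBIC))
E
```

```text
[0.52044989 0.11479992 0.22596272] [ 0.59 -0.05 13.6   0.07 -0.03  0.21]
```

View pics/c.png

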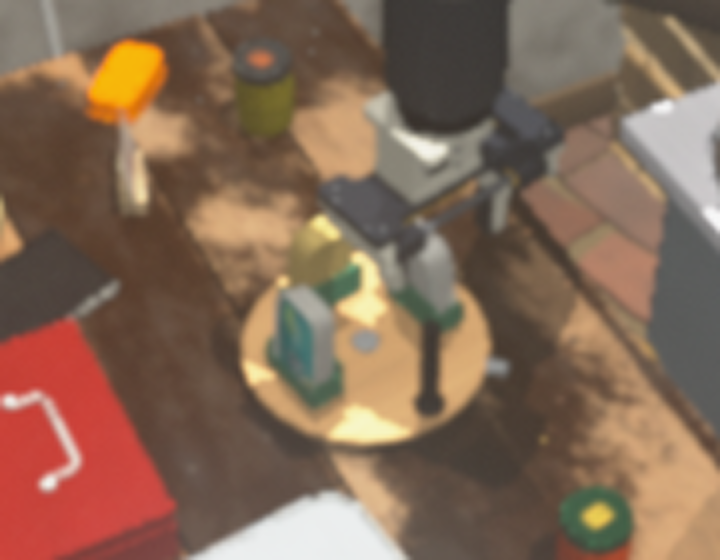

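The gripper straddles the post with its fingers tangential, and the post shows at crop (430,370). I'll descend, then cage the post.

Scaled: 13.6 cm / 60 = 0.2267, 12 cm / 60 = 0.2.

Call:
send_rows([
  [[0.0083,0,0.05,0,0,0],[0.0083,0,0.1,0,0,0],[0.0083,0,0.15,0,0,0],[0.0083,0,0.2,0,0,0],[0.0083,0,0.2267,0,0,0],[0.0083,0,0.2267,0,0,0],[0.0083,0,0.2267,0,0,0]],
], fingers=1)

```text
clock: 2.07
tool_pos: [0.5201, 0.1134, 0.0902]
orientation: [179.9, -0.1, -78.0]
force: [0.3, 0.0, 0.7]
opening: 0.0878
gripper_force: 0.0
```

Call:
send_rows([
  [[0,0,0,0,0,0],[0,0,0,0,0,0],[0,0,0,0,0,0],[0,0,0,0,0,0],[0,0,0,0,0,0],[0,0,0,0,0,0],[0,0,0,0,0,0],[0,0,0,0,0,0]],
], fingers=0.26)

```text
clock: 2.73
tool_pos: [0.5208, 0.1127, 0.0906]
orientation: [-180.0, 0.0, -78.1]
force: [-0.1, 0.2, -0.9]
opening: 0.0397
gripper_force: 0.0
```

```bash
python3 - <<'E'
from h import *
from plant import ctrl
o=ctrl.get_obs();print(o["tool_pos"],o["orientation"])
c=np.array([.541,.0165])
R=Ro.from_euler('xyz',o["orientation"],degrees=True)
r=.095;p0=o["tool_pos"].copy()
th0=np.degrees(np.arctan2(p0[1]-c[1],p0[0]-c[0]));print(th0,np.hypot(*(p0[:2]-c)))
for k in range(1,9):
  a=np.radians(th0+4*k)
  print(rel(o,[c[0]+r*np.cos(a),c[1]+r*np.sin(a),.09],[180,0,th0-180+4*k]))
E
```

```text
[0.52076173 0.11270216 0.090631  ] [-1.79994663e+02  2.96555423e-03 -7.80612063e+01]
101.88020533824928 0.09830789965393591
[ 0.35  0.66  0.06 -0.01  0.   -3.94]
[ 0.42  1.32  0.06 -0.01  0.   -7.94]
[ 5.400e-01  1.980e+00  6.000e-02 -1.000e-02  0.000e+00 -1.194e+01]
[ 7.000e-01  2.620e+00  6.000e-02 -1.000e-02  0.000e+00 -1.594e+01]
[ 9.000e-01  3.250e+00  6.000e-02 -1.000e-02  0.000e+00 -1.994e+01]
[ 1.150e+00  3.870e+00  6.000e-02 -1.000e-02  0.000e+00 -2.394e+01]
[ 1.440e+00  4.460e+00  6.000e-02 -1.000e-02  0.000e+00 -2.794e+01]
[ 1.770e+00  5.040e+00  6.000e-02 -1.000e-02  0.000e+00 -3.194e+01]
```

Scaled: 5.05 cm / 60 = 0.0842, 3.25 cm / 60 = 0.0542, -32 degrees / 90 = -0.3556.

Call:
send_rows([
  [[0.005,0.011,0,0,0,-0.0444],[0.0067,0.0217,0,0,0,-0.0889],[0.0083,0.0333,0,0,0,-0.1333],[0.0117,0.0433,0,0,0,-0.1778],[0.015,0.0542,0,0,0,-0.2222],[0.0183,0.0642,0,0,0,-0.2667],[0.0233,0.0742,0,0,0,-0.3111],[0.0292,0.0842,0,0,0,-0.3556]],
])

```text
clock: 3.4
tool_pos: [0.4754, 0.0853, 0.0908]
orientation: [-179.9, -0.0, -45.8]
force: [2.0, -0.0, -0.1]
opening: 0.023
gripper_force: 0.7
```

```bash
python3 - <<'E'
from h import *
from plant import ctrl
o=ctrl.get_obs();c=np.array([.541,.0165]);p0=o["tool_pos"]
print(o["force"],o["opening"],np.degrees(np.arctan2(p0[1]-c[1],p0[0]-c[0])),np.hypot(*(p0[:2]-c)))
s=ctrl.snapshot("side");cv2.imwrite("pics/d.png",cv2.resize(s["img"][130:270,220:400,::-1],None,fx=4,fy=4,interpolation=cv2.INTER_CUBIC))
E
```

```text
[ 1.96745648 -0.01014068 -0.12987116] 0.023001757556733716 133.62258347111936 0.09510708408451803
```

View pics/d.png

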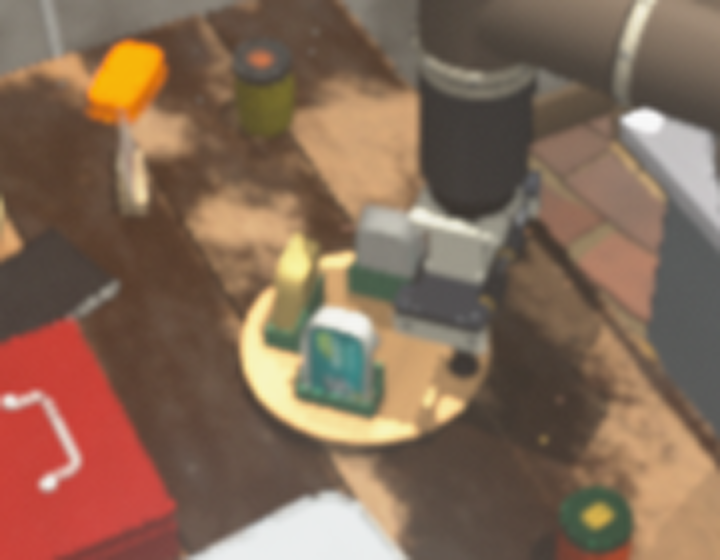

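The disc is turning with the post at crop (463,360) inside the fingers, and all three tins are still in their slots. I'll keep going.

Scaled: 4.45 cm / 60 = 0.0742, 3.85 cm / 60 = 0.0642, -28 degrees / 90 = -0.3111.

Call:
send_rows([
  [[0,0.011,0,0,0,-0.0444],[0.0017,0.0217,0,0,0,-0.0889],[0.0033,0.0333,0,0,0,-0.1333],[0.0058,0.0433,0,0,0,-0.1778],[0.0092,0.0542,0,0,0,-0.2222],[0.0133,0.0642,0,0,0,-0.2667],[0.0183,0.0742,0,0,0,-0.3111],[0.0183,0.0742,0,0,0,-0.3111]],
])

```text
clock: 4.12
tool_pos: [0.4503, 0.0458, 0.0906]
orientation: [180.0, 0.0, -18.0]
force: [-0.7, 0.2, -0.3]
opening: 0.0231
gripper_force: 0.0
```

```bash
python3 - <<'E'
from h import *
from plant import ctrl
o=ctrl.get_obs();c=np.array([.541,.0165]);p0=o["tool_pos"]
print(o["force"],np.degrees(np.arctan2(p0[1]-c[1],p0[0]-c[0])),np.hypot(*(p0[:2]-c)))
E
```

```text
[-0.71844975  0.22501845 -0.25102171] 162.08157865317887 0.09534676927236314
```

Scaled: 1.5 cm / 60 = 0.025, 1.3 cm / 60 = 0.0217, -9 degrees / 90 = -0.1.

Call:
send_rows([
  [[0,0.0055,0,0,0,-0.0222],[0,0.011,0,0,0,-0.0444],[0.0008,0.0167,0,0,0,-0.0667],[0.0017,0.0217,0,0,0,-0.0889],[0.0017,0.025,0,0,0,-0.1]],
])

```text
clock: 4.53
tool_pos: [0.4474, 0.0321, 0.0907]
orientation: [-180.0, -0.0, -9.1]
force: [0.8, 1.8, -0.3]
opening: 0.023
gripper_force: 0.6
```

Scaled: 0.66 cm / 60 = 0.011, 0.5 cm / 60 = 0.0083, -4 degrees / 90 = -0.0444.

Call:
send_rows([
  [[0,0.0028,0,0,0,-0.0111],[0,0.0055,0,0,0,-0.0222],[0,0.0083,0,0,0,-0.0333],[0,0.011,0,0,0,-0.0444]],
])

```text
clock: 4.87
tool_pos: [0.4463, 0.0256, 0.0907]
orientation: [-180.0, -0.0, -5.0]
force: [1.0, 9.4, -1.3]
opening: 0.0229
gripper_force: 5.1
```

Scaled: 0.33 cm / 60 = 0.0055, 0.17 cm / 60 = 0.0028, -2 degrees / 90 = -0.0222.

Call:
send_rows([
  [[0,0.0028,0,0,0,-0.0111],[0,0.0055,0,0,0,-0.0222],[0,0.0055,0,0,0,-0.0222]],
])

```text
clock: 5.12
tool_pos: [0.4467, 0.0252, 0.0906]
orientation: [-179.7, -0.2, -3.0]
force: [-3.5, 21.1, -2.7]
opening: 0.0228
gripper_force: 10.6
```

The force rises against the stop, with the post steady. I'll ease off, open and lift.

Call:
send_rows([
  [[0,-0.0067,0,0,0,0],[0,-0.0067,0,0,0,0],[0,-0.0067,0,0,0,0],[0,-0.0067,0,0,0,0]],
], fingers=0.8)

```text
clock: 5.45
tool_pos: [0.4453, 0.0255, 0.0904]
orientation: [180.0, 0.0, -3.1]
force: [0.2, -0.6, -1.1]
opening: 0.0442
gripper_force: 0.0
```

Scaled: -16 cm / 60 = -0.2667, -12 cm / 60 = -0.2.

Call:
send_rows([
  [[0,0,-0.0667,0,0,0],[0,0,-0.1333,0,0,0],[-0.0667,0,-0.2,0,0,0],[-0.1333,0,-0.2667,0,0,0],[-0.2,0,-0.2667,0,0,0],[-0.2,0,-0.2667,0,0,0]],
], fingers=1)

```text
clock: 5.95
tool_pos: [0.3239, 0.0313, 0.2522]
orientation: [-179.9, -0.1, -3.1]
force: [-0.8, 0.7, -0.4]
opening: 0.0833
gripper_force: 0.0
```

```bash
python3 - <<'E'
from h import *
from plant import ctrl
o=ctrl.get_obs();print(o["tool_pos"],o["orientation"])
I=[]
for n in("side","top"):
    s=ctrl.snapshot(n);np.savez(f"{n}1.npz",**s)
    c=s["img"][170:250,260:360,::-1] if n=="side" else s["img"][155:235,265:365,::-1]
    I.append(cv2.resize(c,(700,560),interpolation=cv2.INTER_CUBIC)[:, :])
cv2.imwrite("pics/e.png",I[1]);cv2.imwrite("pics/f.png",I[0])
E
```

```text
[0.32390534 0.03134864 0.25219502] [-1.79890284e+02 -1.11957989e-01 -3.14874011e+00]
```

View pics/e.png

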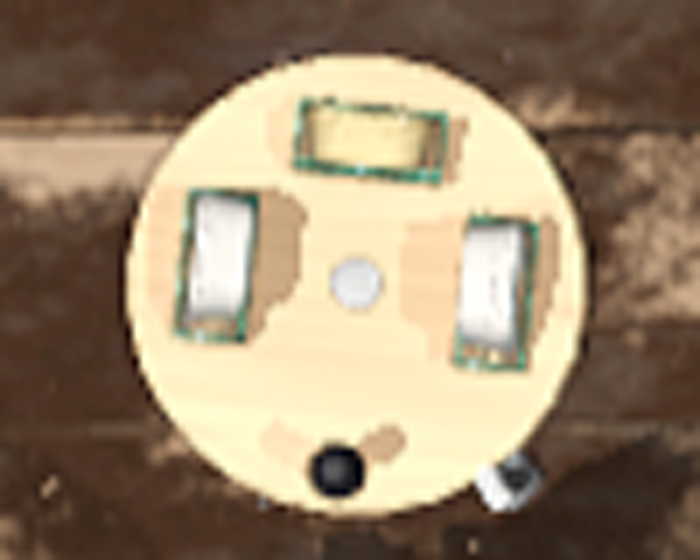

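View pics/f.png

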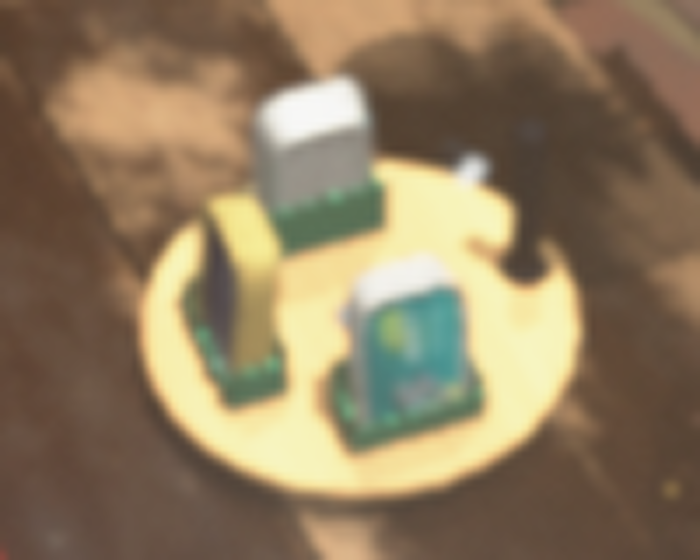

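The lug rests on the pin at crop (510,480), all the tins are seated, and the dark blue lid faces outward. I'll refit the pose to get the grasp.

```bash
python3 - <<'E'
from h import *
from plant import ctrl
from scipy.optimize import least_squares as L
t=np.load("top1.npz")
A=lambda x,y:(265+x/7-.43,155+y/7-.43)
ob=[(0,0,.035,A(357,284),1),(.0,0,.03,A(357,284),1),(.095,180,.14,A(337,470),1),(.07,90,.131,A(221,255),.5),(.07,-90,.131,A(492,285),.5),(.07,0,.131,A(372,135),.5)]
def P(x,r,a,z): a=np.radians(x[2]+a);return [x[0]+r*np.cos(a),x[1]+r*np.sin(a),z]
f=lambda x:np.concatenate([w*(proj(t,P(x,r,a,z))-p) for r,a,z,p,w in ob])
x=L(f,[.54,.015,-6]).x;print(x,f(x).reshape(-1,2).round(2).tolist())
b=P(x,.07,0,.086);print(b,rel(ctrl.get_obs(),[b[0],b[1],.25],[180,0,x[2]-90]))
E
```

```text
[ 0.54051958  0.01636551 -5.84732629] [[0.1, 0.1], [0.11, 0.2], [-0.16, 0.19], [-0.94, -0.0], [0.92, -0.05], [-0.07, -0.92]]
[np.float64(0.6101553674941651), np.float64(0.009234047201738114), 0.086] [ 2.869e+01  7.800e-01  3.300e-01 -3.400e-01  1.000e-02  9.288e+01]
```

Scaled: 28.7 cm / 60 = 0.4783, 28 cm / 60 = 0.4667, 56 degrees / 90 = 0.6222.

Call:
send_rows([
  [[0.0667,0.0017,0,0,0,0.0778],[0.1333,0.0033,0,0,0,0.1556],[0.2,0.005,0,0,0,0.2333],[0.2667,0.0067,0,0,0,0.3111],[0.3333,0.0083,0,0,0,0.3889],[0.4,0.0117,0,0,0,0.4667],[0.4667,0.0133,0,0,0,0.5444],[0.4783,0.0133,0,0,0,0.6222]],
], fingers=1)

```text
clock: 6.72
tool_pos: [0.6169, 0.0074, 0.247]
orientation: [179.8, -0.0, -59.5]
force: [0.1, 0.1, 0.6]
opening: 0.0875
gripper_force: 0.0
```

Scaled: 37 degrees / 90 = 0.4111.

Call:
send_rows([
  [[0,0,0,0,0,0.0778],[0,0,0,0,0,0.1556],[0,0,0,0,0,0.2333],[0,0,0,0,0,0.3111],[0,0,0,0,0,0.3889],[0,0,0,0,0,0.4111],[0,0,0,0,0,0.4111],[0,0,0,0,0,0.4111]],
])

```text
clock: 7.38
tool_pos: [0.6121, 0.0085, 0.2496]
orientation: [179.9, -0.0, -96.0]
force: [0.3, 0.6, -0.1]
opening: 0.0875
gripper_force: 0.0
```

```bash
python3 - <<'E'
from h import *
from plant import ctrl
o=ctrl.get_obs();print(o["tool_pos"],o["orientation"],rel(o,[.6102,.0092,.087],[180,0,-95.9]))
E
```

```text
[0.6121204  0.00847444 0.24960366] [ 1.79922506e+02 -4.13523605e-02 -9.59805546e+01] [-0.06  0.18 16.26  0.08 -0.04 -0.08]
```

Scaled: 16.2 cm / 60 = 0.27, 15 cm / 60 = 0.25.

Call:
send_rows([
  [[0,0.0025,0.05,0,0,0],[0,0.0025,0.1,0,0,0],[0,0.0025,0.15,0,0,0],[0,0.0025,0.2,0,0,0],[0,0.0025,0.25,0,0,0],[0,0.0025,0.27,0,0,0],[0,0.0025,0.27,0,0,0]],
])

```text
clock: 7.97
tool_pos: [0.6082, 0.0084, 0.0844]
orientation: [179.6, -0.1, -96.0]
force: [-0.5, -0.4, -0.2]
opening: 0.0877
gripper_force: 0.0
```

Call:
send_rows([
  [[0,0,0,0,0,0],[0,0,0,0,0,0],[0,0,0,0,0,0],[0,0,0,0,0,0],[0,0,0,0,0,0],[0,0,0,0,0,0],[0,0,0,0,0,0],[0,0,0,0,0,0]],
], fingers=0.33)

```text
clock: 8.63
tool_pos: [0.6106, 0.0093, 0.0888]
orientation: [-180.0, 0.0, -96.0]
force: [0.4, -0.1, 0.7]
opening: 0.0399
gripper_force: 0.0
```

Call:
send_rows([
  [[0,0,0,0,0,0],[0,0,0,0,0,0],[0,0,0,0,0,0],[0,0,0,0,0,0]],
], fingers=0.33)

```text
clock: 8.97
tool_pos: [0.6105, 0.0093, 0.0885]
orientation: [180.0, -0.0, -96.0]
force: [0.2, 0.5, 0.0]
opening: 0.0291
gripper_force: 0.2
```

Call:
send_rows([
  [[0,0,0,0,0,0],[0,0,0,0,0,0],[0,0,0,0,0,0],[0,0,0,0,0,0]],
], fingers=0)

```text
clock: 9.3
tool_pos: [0.6109, 0.0093, 0.0887]
orientation: [-180.0, 0.0, -96.0]
force: [0.6, 0.6, -0.0]
opening: 0.0244
gripper_force: 30.0
```

Gripped cleanly with 30 N on the pads and no side force. Lifting straight up.

Scaled: -7 cm / 60 = -0.1167, -6 cm / 60 = -0.1.

Call:
send_rows([
  [[0,0,-0.0083,0,0,0],[0,0,-0.02,0,0,0],[0,0,-0.0333,0,0,0],[0,0,-0.05,0,0,0],[0,0,-0.0667,0,0,0],[0,0,-0.0833,0,0,0],[0,0,-0.1,0,0,0],[0,0,-0.1167,0,0,0]],
], fingers=0)

```text
clock: 9.97
tool_pos: [0.6103, 0.0092, 0.1599]
orientation: [180.0, 0.0, -96.1]
force: [0.4, -0.1, -1.9]
opening: 0.0244
gripper_force: 30.0
```

Call:
send_rows([
  [[0,0,-0.0333,0,0,0],[0,0,-0.0667,0,0,0],[0,0,-0.1,0,0,0],[0,0,-0.1333,0,0,0],[0,0,-0.1667,0,0,0],[0,0,-0.2,0,0,0],[0,0,-0.2167,0,0,0],[0,0,-0.2167,0,0,0]],
])

```text
clock: 10.63
tool_pos: [0.6115, 0.0094, 0.2917]
orientation: [-179.8, 0.1, -96.0]
force: [0.4, -0.3, -1.6]
opening: 0.0247
gripper_force: 30.0
```

Scaled: 23 degrees / 90 = 0.2556.

Call:
send_rows([
  [[0,0,0,0.0444,0,0],[0,0,0,0.0889,0,0],[0,0,0,0.1333,0,0],[0,0,0,0.1778,0,0],[0,0,0,0.2222,0,0],[0,0,0,0.2556,0,0],[0,0,0,0.2556,0,0],[0,0,0,0.2556,0,0]],
])

```text
clock: 11.3
tool_pos: [0.609, 0.009, 0.2874]
orientation: [-157.2, -0.1, -96.0]
force: [0.8, -0.0, -0.7]
opening: 0.0245
gripper_force: 30.0
```

```bash
python3 - <<'E'
from h import *
from plant import ctrl
o=ctrl.get_obs();R=Ro.from_euler('xyz',o["orientation"],degrees=True);print((-R.as_matrix()[:,1]).round(3),o["joint_pos"],o["moment"])
E
```

```text
[ 0.917 -0.096  0.388] [ 26.29259603  -1.05929912 -28.7406562   17.41193248 -44.08903281
 -42.90208218] [ 0.22501949  1.42836818 -0.01435915]
```

Scaled: 22 degrees / 90 = 0.2444.

Call:
send_rows([
  [[0,0,0,0.0444,0,0],[0,0,0,0.0889,0,0],[0,0,0,0.1333,0,0],[0,0,0,0.1778,0,0],[0,0,0,0.2222,0,0],[0,0,0,0.2444,0,0],[0,0,0,0.2444,0,0],[0,0,0,0.2444,0,0]],
])

```text
clock: 11.97
tool_pos: [0.6098, 0.0105, 0.3055]
orientation: [-136.3, -0.3, -96.4]
force: [1.6, -0.5, 0.8]
opening: 0.0247
gripper_force: 30.0
```

Call:
send_rows([
  [[0,0,0,0,0,0],[0,0,0,0,0,0],[0,0,0,0,0,0],[0,0,0,0,0,0],[0,0,0,0,0,0],[0,0,0,0,0,0]],
])

```text
clock: 12.47
tool_pos: [0.6086, 0.0122, 0.3045]
orientation: [-136.4, -0.3, -96.2]
force: [-0.2, -0.1, -2.5]
opening: 0.0242
gripper_force: 30.0
```

```bash
python3 - <<'E'
from h import *
from plant import ctrl
o=ctrl.get_obs();R=Ro.from_euler('xyz',o["orientation"],degrees=True);print((-R.as_matrix()[:,1]).round(3),o["qvel"].round(2))
I=[]
s=ctrl.snapshot("side");a=s["img"][110:260,220:380,::-1]
t=ctrl.snapshot("top");b=t["img"][120:270,240:400,::-1]
cv2.imwrite("pics/g.png",cv2.resize(np.hstack([a,b]),None,fx=2.5,fy=2.5,interpolation=cv2.INTER_CUBIC))
E
```

```text
[ 0.721 -0.075  0.689] [-0.05 -0.26 -0.41  0.06  0.17 -0.22]
```

View pics/g.png

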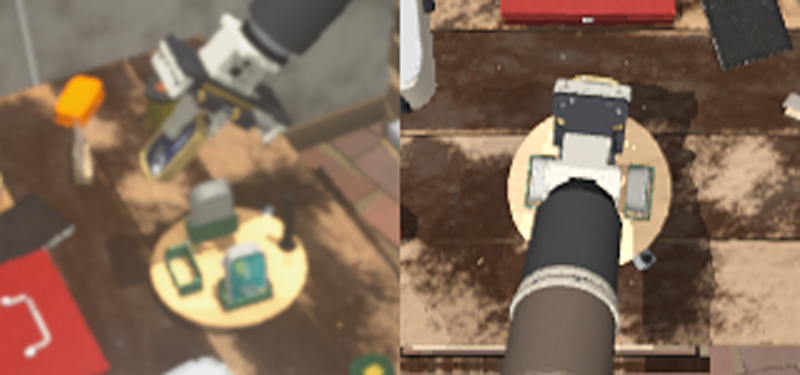

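The tin is held clear with its blue lid tilted about 44° up, at crop (178,150). The blue tin's slot is empty, the teal tins are seated and the lug is still at the pin (643,258). Handing in.

```bash
python3 -c "
from plant import ctrl
print(ctrl.get_obs()['tool_pos']);print(ctrl.close_job())"
```

```text
[0.60834896 0.01202177 0.30435668]
the job is handed in; nothing more can be done
None
```

The job is handed in at about 12.6 s on the clock: the carousel is against its stop, the blue tin is held still about 20 cm above its slot with its lid about 44° up, and the two teal tins are in their slots; the jars were never touched.

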